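Crimp a wick tab on the hand-lever press

TASK

Crimp the wick tab that lies on the anvil of the small press with the round ram: swing its U-shaped handle down until it meets its stop, hold it there for a moment, then let it spring back up fully. Do not work the wick shear next to it (long blade, ball knob on a single arm), and leave the steel cup standing where it is.

Things in the scene. Friction and masses are not known exactly. Their poses are not given: they have to be found in the camera images.
- crimper: Crimping press, fixed to the table. Grey base 200 x 110 x 18 mm, column at its back, grey head 50 mm wide (top at z 150 mm, front face at x -47 mm), round steel ram over a round anvil 60 mm across bearing a brass wick tab, U-shaped handle. Left or right of the shear, turned up to 0.25 rad. Origin: centre of the base's underside; -x is its front, towards the robot; z up.
- crimper_grip (a point): Centre of the handle's black grip: a round bar 20 mm thick, 72 mm long, along the press's y axis, joining two steel arms 92 mm apart, 170 mm from the hinge. Moves with the handle: at rest 245 mm above the table (arms 45 degrees above level), at the stop 114 mm (arms 4 degrees below level). Free space above and in front.
- crimper_lever (a joint): Angle of the U-shaped handle, rad: 0 at rest (raised), grows as the grip goes down, 0.85 at the stop, where the ram presses on the tab. Hinge axis: along the press's y axis, at x = +20 mm, z = 125 mm in the press's frame. A spring returns it to 0: at the grip about 5 N starts it and 11 N keeps it at the stop.
- shear_lever (a joint): Lever angle of the wick shear: a fixed machine of the same size and grey body, but with a wide straight blade over a long bed and one lever arm, on its right side, ending in a black ball knob 34 mm thick. 0 at rest (raised), 0.85 at its stop; sprung likewise. To stay at rest.
- cup: Loose open steel cup, 64 mm wide, 71 mm high, standing on the table between the robot and the two machines. Origin: centre of its underside, z up.
Not all that is in view belongs to the job. What is shaped like the cup but orange is not meant.

How it is judged:
By the outcome, as a careful person would: the job done as asked, in the order asked, and still so for the second after the job is handed in, with the robot touching nothing.
It also fails if it takes over 38 s, if anything falls off the work surface, if the arm or the gripper's body presses on something with over 40 N, if the wrist force passes 120 N, or if a joint passes its speed limit or range.

ROBOT

A 6-joint arm with a two-finger parallel gripper is mounted at the origin on a cart in front of the work surface, level with it; the furniture and walls round the work are solid. World frame = base frame: x ahead of the robot, y to its left, z up, the work surface at z = 0. Lengths are in mm, angles in rad, forces in N, time in s.
With the tool pointing down it reaches from about 350 to 950 mm from the base axis. Payload 17.4 kg.
Tool frame: the origin (TCP) lies between the finger pads; the fingertips stand 19 mm ahead of it and the grasp point (between the pads) is the TCP (arm.nose_length is the z of the fingertips in the tool frame, in mm); z points along the fingers, x is the direction in which the jaws open and shut, and the axes are right-handed (so a half turn about z gives the same grasp; the last joint's range is limited). The gripper opens to 93 mm and grips with 3 to 60 N. Pads are 15 mm wide; open, the fingers measure 128 mm over their backs; the gripper's body (75 mm by 188 mm) begins 65 mm behind the grasp point.
Start: joints at [-1.318, 0.116, 1.442, -0, 1.584, -0.038], TCP at [193.526, -646.669, 237.646] pointing down, gripper open.
Joint ranges: [-2.83, 2.83], [-0.83, 2.19], [0.07, 2.5], [-1.14, 4.28], [0.01, 3], [-2.97, 2.97]. Speed limits (rad/s): [1.89, 1.89, 2.22, 3.14, 3.14, 3.14].

INTERFACE

Orientations are given as a 3x3 rotation matrix whose columns are the frame's x, y, z axes.
In Python, from station import arm, read_camera, get_calibration gives the robot as it stands. The module is installed in compiled form; this text tells all that it offers.
- The arm moves only by the tool apply_moves, never from a script. Its argument "moves" is a list of rows, each a list of 3 entries, a list of its own where there are three numbers: the shift along the tool's x, y, z in mm, then the turn about the tool's z in rad, then the finger opening in mm, from 0 to 93. A call has exactly 8 rows; each row shifts and turns the commanded pose from where the row before left it, along the tool's axes as they then stand; what a row does not reach is not made up. A row lasts 1/8 s, in which the tool goes at most 62.5 mm and 10.7 degrees, less where a joint would pass 70% of its speed; a pose out of reach is approached as far as the arm can. A call with a gripper value outside its range is refused whole. The fingers move at their own pace and stop on an object; "newtons" is the grip in N (left out, the last holds). Time passes only in rows, so rows that do not move let the fingers close, or fill a call up. It gives the time, the measured TCP pose, the force and the opening at its end, in the units of the state.
- arm.state(): the state, without advancing time (a new reading comes with each control period).
- read_camera(name): name is "scene" or "top" or "wrist"; returns (picture, depth): 400x640x3 uint8, red, green, blue; 400x640 float32, mm along the optical axis (not along the pixel's ray), 0 where there is no reading.
- get_calibration(name): a dict with "intrinsics" (3x3 intrinsics, pixels), "cam_to_world" (4x4, takes a point from camera to world coordinates). Camera axes: x right, y down, z forward; pixel columns grow to the right and rows downward; lengths in mm; the calibration is good to about 2 mm. A picture is of the moment at which its call begins: read the wrist's pose just before it. get_calibration takes no time and is no camera call; for the wrist camera it gives the pose at the moment of the call.
- arm.sign_off(): hands the job in, once; it reports no verdict.
The state is a dict: "clock": time; "qpos": joint angles; "qd": joint speeds; "joint_torque": joint torques, N m; "ee_pos": TCP position; "ee_rot": TCP orientation; "ft_force": force on the tool from outside, world axes, zero at the start; "ft_torque": the same for the moment, N m; "gripper_width": opening from 0.0 (shut) to 1.0 (fully open).
Only numpy, scipy, OpenCV 4.12 (cv2) and the standard library are available. Lean on these libraries where they do the work, as an engineer would, in place of code of your own. Each camera call takes 0.05 s, during which the arm holds its last target. There are 200 camera calls.

## Working session

There is one attempt and no reset: what is moved stays moved. The work goes in short steps, Python scripts to look and compute and a tool call to move; the robot and the scene stay as the last step left them, time stands still between calls to the robot, and variables do not carry over. Pictures are saved under pics/ and viewed, about 8 in all and at most 12, crops included, and the job is handed in when it is done.

Besides the shell and the picture viewer there is one more tool, called after "Call:" by a JSON object that holds its "name" and its "arguments". apply_moves: Moves the arm, as the interface text tells. Its arguments: {"type":"object","properties":{"moves":{"type":"array","items":{"type":"array"}},"newtons":{"type":"number"}},"required":["moves"]}

```bash
mkdir -p pics; cat > h.py <<'E'
import numpy as np, cv2
from station import arm, read_camera, get_calibration
def shot(n,f):
    c=get_calibration(n); p,d=read_camera(n)
    cv2.imwrite('pics/'+f+'.png',cv2.cvtColor(p,cv2.COLOR_RGB2BGR)); np.savez('pics/'+f+'.npz',p=p,d=d,K=c['intrinsics'],T=c['cam_to_world'])
    return p,d,c
def pts(f):
    z=np.load('pics/'+f+'.npz'); d=z['d'];K=z['K'];T=z['T']
    v,u=np.indices(d.shape); P=np.stack([(u-K[0,2])/K[0,0]*d,(v-K[1,2])/K[1,1]*d,d],-1)@T[:3,:3].T+T[:3,3]
    P[d==0]=np.nan; return z['p'],P
E
python3 - <<'E'
from h import *
for n in('scene','top'):
    shot(n,n+'1'); c=get_calibration(n); print(c['cam_to_world'].round(2))
print(arm.state()['ee_rot'].round(3),arm.state()['clock'])
E
```

```text
[[-7.0000e-01 -5.0000e-01  5.0000e-01  7.7490e+01]
 [-7.1000e-01  5.1000e-01 -4.8000e-01  4.6290e+02]
 [-1.0000e-02 -7.0000e-01 -7.2000e-01  8.6784e+02]
 [ 0.0000e+00  0.0000e+00  0.0000e+00  1.0000e+00]]
[[-1.00000e-02 -9.90000e-01  1.50000e-01  4.05580e+02]
 [-1.00000e+00  0.00000e+00 -2.00000e-02 -1.16800e+01]
 [ 2.00000e-02 -1.50000e-01 -9.90000e-01  1.00256e+03]
 [ 0.00000e+00  0.00000e+00  0.00000e+00  1.00000e+00]]
[[ 0.287 -0.958 -0.   ]
 [-0.958 -0.287  0.001]
 [-0.001 -0.    -1.   ]] 0.1
```

View pics/scene1.png

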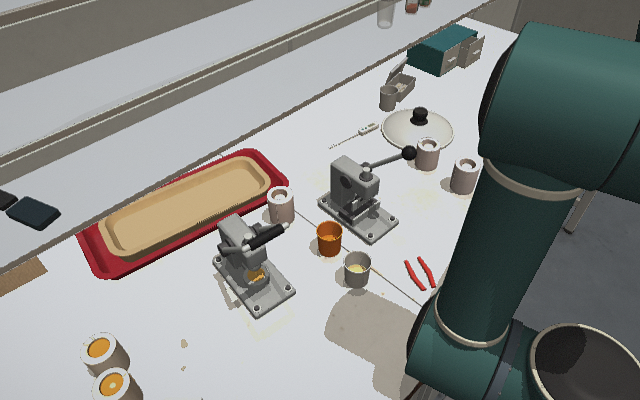

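View pics/top1.png

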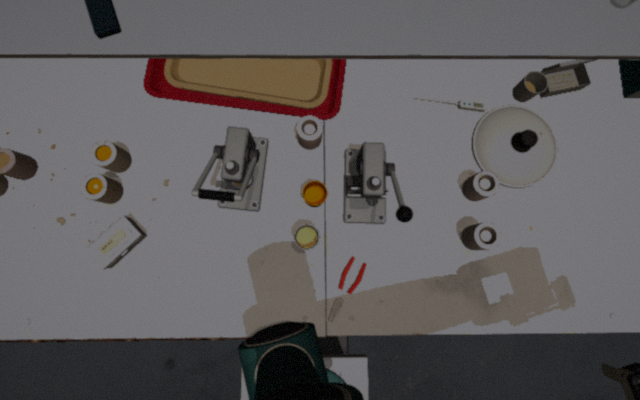

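Candidates for the lever: the black bar grip at top (216,195) / scene (265,238), and the ball knob at top (404,214) / scene (409,152), which belongs to the shear. I choose the bar on the left press. The steel cup is at top (306,237), and the orange cup at (314,192) isn't meant. Next I measure the grip and check it in a close crop.

```bash
python3 - <<'E'
from h import *
p,P=pts('top1')
def cloud(f,lo,hi,dark=None):
    p,P=pts(f); m=np.all((P>lo)&(P<hi),-1)
    if dark: m&=p.max(-1)<dark
    return m,P[m],p[m]
for f,dk in(('top1',45),('scene1',60)):
    # region around left press
    m,Q,c=cloud(f,[400,60,215],[800,420,265],dk)
    n,l=cv2.connectedComponents(m.astype(np.uint8)); 
    for i in range(1,n):
        s=l==i
        if s.sum()<15: continue
        Q=pts(f)[1][s]; C=Q.mean(0); w,V=np.linalg.eigh(np.cov(Q[:,:2].T)); v,u=np.where(s)
        print(f,s.sum(),(u.mean(),v.mean()),C.round(1),'ax',V[:,1].round(3),'rng',np.ptp((Q[:,:2]-C[:2])@V[:,1]).round(1),Q.min(0).round(),Q.max(0).round())
# head top z~150 and base z~18
for nm,lo,hi in(('base',[400,100,12],[800,420,24]),('headtop',[400,100,140],[800,420,158]),('rim',[400,-60,60],[600,80,80])):
    m,Q,c=cloud('top1',lo,hi); n,l,st,_=cv2.connectedComponentsWithStats(m.astype(np.uint8))
    for i in range(1,n):
        if st[i,4]<60: continue
        Q=P[l==i]; (cx,cy),wh,a=cv2.minAreaRect(Q[:,:2].astype(np.float32)); print(nm,st[i],round(cx),round(cy),np.round(wh),round(a,1))
a=cv2.imread('pics/scene1.png')[190:330,190:330]; b=cv2.imread('pics/top1.png')[110:230,180:300]
cv2.imwrite('pics/crop1.png',np.hstack([cv2.resize(a,(400,400)),cv2.resize(cv2.convertScaleAbs(b,alpha=1.6),(400,400))]))
E
```

```text
top1 311 (np.float64(216.32475884244374), np.float64(194.94212218649517)) [526.2 173.  253.8] ax [0.112 0.994] rng 70.5 [514. 139. 246.] [539. 208. 258.]
scene1 394 (np.float64(265.3553299492386), np.float64(236.40862944162436)) [522.2 176.1 253.5] ax [0.114 0.993] rng 71.1 [512. 140. 242.] [536. 211. 260.]
base [ 217  137   51   74 1056] 627 164 [110. 199.] 83.2
base [219 178  20  16 149] 589 198 [52. 32.] 78.4
headtop [ 211  126   38   55 1206] 645 172 [ 82. 128.] 84.0
headtop [249 150   8  15  72] 633 120 [16. 36.] 87.8
rim [302 180  25  25 111] 562 -25 [60. 61.] 89.4
rim [293 224  26  25 108] 453 -4 [62. 59.] 89.5
```

View pics/crop1.png

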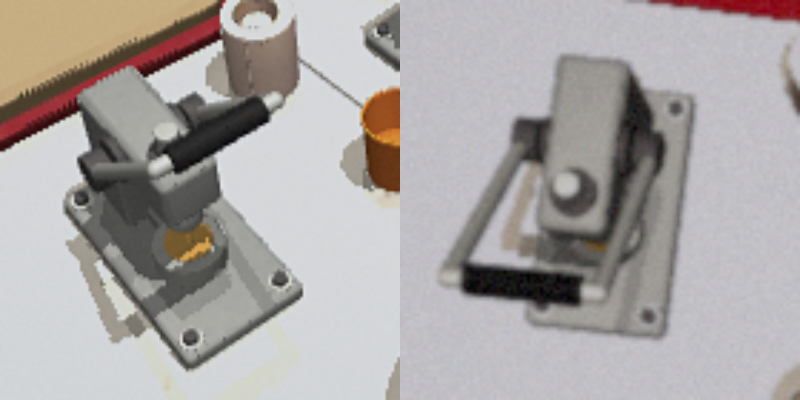

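The crop confirms it: the left press has the round ram, an anvil with the brass tab, and the U-handle with its bar grip. The grip centre is about (525,175,245), the press is turned about -0.115 rad, and its base centre is (627,164). The cup is at about (453,-4).

Plan: go over the grip with the fingers closed and the jaw axis along the press's x. Push down along the arc, hold, then back up along the arc.

Call:
{"name": "apply_moves", "arguments": {"moves": [[[0,0,-50],0,0],[[0,0,-50],0,0],[[-43,-34.5,0],0,0],[[-43,-34.5,0],0,0],[[-43,-34.5,0],0,0],[[-43,-34.5,0],0,0],[[-43,-34.5,0],0,0],[[-43,-34.5,0],0,0]], "newtons": 20}}

```text
clock: 1.1
ee_pos: [318.1, -338.4, 337.4]
ee_rot: [[0.286, -0.958, -0.0], [-0.958, -0.286, 0.0], [-0.0, -0.0, -1.0]]
ft_force: [0.7, -0.3, 0.8]
gripper_width: 0.188
```

Call:
{"name": "apply_moves", "arguments": {"moves": [[[-43,-34.5,0],0,0],[[-43,-34.5,0],0,0],[[-43,-34.5,0],0,0],[[-43,-34.5,0],0,0],[[-43,-34.5,0],0,0],[[-43,-34.5,0],0,0],[[-43,-34.5,0],0,0],[[-43,-34.5,0],0,0]]}}

```text
clock: 2.1
ee_pos: [483.9, 70.5, 337.6]
ee_rot: [[0.287, -0.958, 0.0], [-0.958, -0.287, -0.0], [0.0, -0.0, -1.0]]
ft_force: [0.4, -1.2, 1.0]
gripper_width: 0.004
```

Call:
{"name": "apply_moves", "arguments": {"moves": [[[0,0,0],-0.146,0],[[0,0,0],-0.146,0],[[0,0,0],-0.146,0],[[0,0,0],-0.146,0],[[0,0,0],-0.146,0],[[0,0,0],-0.146,0],[[0,0,0],-0.146,0],[[0,0,0],-0.142,0]]}}

```text
clock: 3.1
ee_pos: [483.6, 68.5, 337.4]
ee_rot: [[0.994, -0.111, -0.0], [-0.111, -0.994, -0.0], [-0.0, 0.0, -1.0]]
ft_force: [-0.8, 0.9, 0.2]
gripper_width: 0.003
```

Call:
{"name": "apply_moves", "arguments": {"moves": [[[10,-37,0],0,0],[[10,-37,0],0,0],[[9,-36,0],0,0],[[0,0,20],0,0],[[0,0,20],0,0],[[0,0,5],0,0],[[0,0,0],0,0],[[0,0,0],0,0]]}}

```text
clock: 4.1
ee_pos: [525.3, 174.1, 293.5]
ee_rot: [[0.993, -0.116, 0.001], [-0.116, -0.993, 0.0], [0.001, -0.0, -1.0]]
ft_force: [-0.1, 0.7, -0.2]
gripper_width: 0.003
```

```bash
python3 - <<'E'
from h import *
s=arm.state(); print(s['ee_pos'],s['ft_force'])
shot('scene','scene2'); shot('wrist','wrist2')
a=cv2.imread('pics/scene2.png')[150:350,150:350]; b=cv2.imread('pics/wrist2.png')
cv2.imwrite('pics/c2.png',np.hstack([cv2.resize(a,(400,400)),cv2.resize(b,(400,250)) if 0 else cv2.copyMakeBorder(cv2.resize(b,(400,250)),75,75,0,0,0)]))
E
```

```text
[525.27245534 174.09906698 293.52175229] [-0.14000657  0.65771026 -0.23756119]
```

View pics/c2.png

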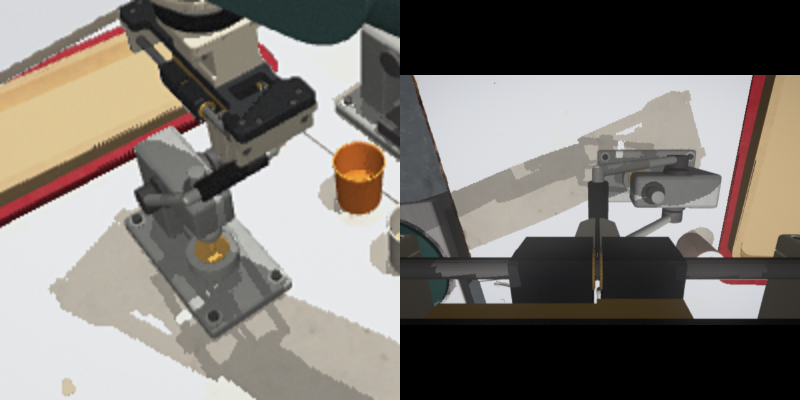

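The closed fingers stand right over the middle of the grip, with the seam along the bar. Now I press along the arc.

Call:
{"name": "apply_moves", "arguments": {"moves": [[[0,0,10],0,0],[[0,0,9],0,0],[[-10,0,11],0,0],[[-9,0,12],0,0],[[-8,0,12.5],0,0],[[-7,0,13],0,0],[[0,0,0],0,0],[[0,0,0],0,0]]}}

```text
clock: 5.2
ee_pos: [490.6, 178.7, 225.4]
ee_rot: [[0.993, -0.115, -0.001], [-0.115, -0.993, 0.001], [-0.001, -0.0, -1.0]]
ft_force: [-10.3, 1.3, 10.9]
gripper_width: 0.005
```

```bash
python3 - <<'E'
from h import *
s=arm.state(); print(s['ee_pos'],s['ft_force'])
shot('scene','scene3')
cv2.imwrite('pics/c3.png',cv2.resize(cv2.imread('pics/scene3.png')[150:350,150:350],(500,500)))
E
```

```text
[490.62270272 178.69128238 225.4337118 ] [-10.28554792   1.32403198  10.92674753]
```

View pics/c3.png

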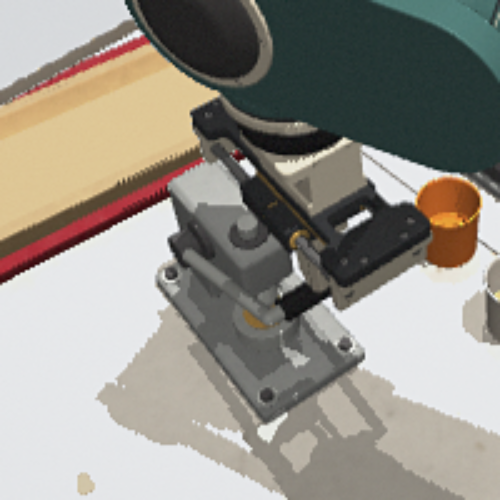

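Handle is following with about 11 N on top; the sideways force is friction from the bar turning under the tips. I carry on to just before the stop.

Call:
{"name": "apply_moves", "arguments": {"moves": [[[-7,0,13.5],0,0],[[-6,0,14],0,0],[[-4,0,14.5],0,0],[[-3,0,14.5],0,0],[[-1.5,0,15],0,0],[[0,0,9],0,0],[[0,0,0],0,0],[[0,0,0],0,0]]}}

```text
clock: 6.25
ee_pos: [470.2, 181.0, 144.9]
ee_rot: [[0.993, -0.116, 0.001], [-0.116, -0.993, 0.0], [0.001, -0.0, -1.0]]
ft_force: [-1.7, -0.1, 9.2]
gripper_width: 0.004
```

Call:
{"name": "apply_moves", "arguments": {"moves": [[[0,0,1],0,0],[[0,0,1],0,0],[[0,0,1],0,0],[[0,0,0],0,0],[[0,0,0],0,0],[[0,0,0],0,0],[[0,0,0],0,0],[[0,0,0],0,0]]}}

```text
clock: 7.25
ee_pos: [470.2, 181.0, 142.4]
ee_rot: [[0.993, -0.116, 0.001], [-0.116, -0.993, 0.0], [0.001, -0.001, -1.0]]
ft_force: [-3.7, -0.2, 12.6]
gripper_width: 0.006
```

Call:
{"name": "apply_moves", "arguments": {"moves": [[[0,0,0.7],0,0],[[0,0,0.7],0,0],[[0,0,0.6],0,0],[[0,0,0],0,0],[[0,0,0],0,0],[[0,0,0],0,0],[[0,0,0],0,0],[[0,0,0],0,0]]}}

```text
clock: 8.25
ee_pos: [470.3, 181.1, 141.6]
ee_rot: [[0.993, -0.116, 0.002], [-0.116, -0.993, 0.001], [0.002, -0.001, -1.0]]
ft_force: [-9.5, -2.3, 24.6]
gripper_width: 0.005
```

Force climbed from 12.6 to 24.6 N for under 1 mm of travel, so the stop is met. I hold it and look.

```bash
python3 - <<'E'
from h import *
print(arm.state()['ft_force'])
shot('scene','scene4')
p,P=pts('scene4'); m=np.all((P>[440,120,85])&(P<[500,240,127]),-1)&(p.max(-1)<60)
Q=P[m]; print(len(Q),np.percentile(Q[:,2],[50,90,97]).round(1),Q.mean(0).round(1))
cv2.imwrite('pics/c4.png',cv2.resize(cv2.imread('pics/scene4.png')[180:340,180:340],(560,560),interpolation=cv2.INTER_CUBIC))
E
```

```text
[-9.48908813 -2.32762916 24.56359834]
130 [122.6 125.8 126.2] [475.8 202.6 121.7]
```

View pics/c4.png

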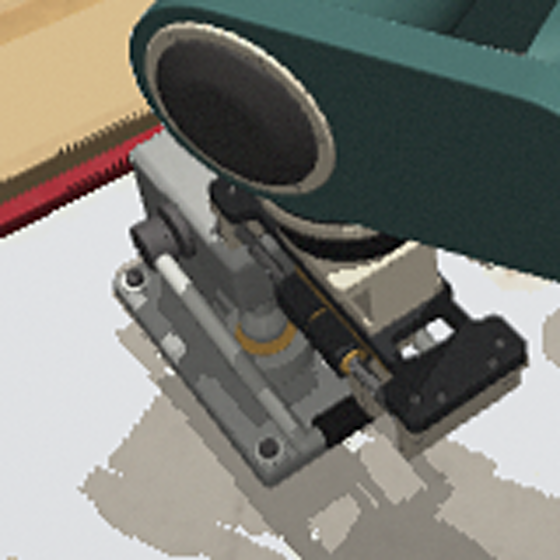

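Call:
{"name": "apply_moves", "arguments": {"moves": [[[0,0,0.5],0,0],[[0,0,0],0,0],[[0,0,0],0,0],[[0,0,0],0,0],[[0,0,0],0,0],[[0,0,0],0,0],[[0,0,0],0,0],[[0,0,0],0,0]]}}

```text
clock: 9.3
ee_pos: [470.4, 181.1, 141.4]
ee_rot: [[0.993, -0.116, 0.002], [-0.116, -0.993, 0.001], [0.002, -0.001, -1.0]]
ft_force: [-10.5, -3.1, 27.3]
gripper_width: 0.004
```

The ram is down on the tab, the arms are level, and the stop was held for over a second. Now back up along the arc.

Call:
{"name": "apply_moves", "arguments": {"moves": [[[0,0,-7],0,0],[[0,0,-9],0,0],[[1.5,0,-15],0,0],[[3,0,-14.5],0,0],[[4,0,-14.5],0,0],[[6,0,-14],0,0],[[7,0,-13.5],0,0],[[7,0,-13],0,0]]}}

```text
clock: 10.3
ee_pos: [498.5, 177.7, 240.2]
ee_rot: [[0.993, -0.116, 0.0], [-0.116, -0.993, 0.0], [0.0, -0.0, -1.0]]
ft_force: [3.0, 0.7, 2.0]
gripper_width: 0.005
```

Call:
{"name": "apply_moves", "arguments": {"moves": [[[8,0,-12.5],0,0],[[9,0,-12],0,0],[[10,0,-11],0,0],[[0,0,-10],0,0],[[0,0,-20],0,0],[[0,0,-30],0,0],[[0,0,-20],0,0],[[0,0,0],0,0]]}}

```text
clock: 11.3
ee_pos: [525.3, 174.6, 356.8]
ee_rot: [[0.993, -0.116, 0.002], [-0.116, -0.993, 0.001], [0.002, -0.001, -1.0]]
ft_force: [0.4, 0.2, -0.1]
gripper_width: 0.008
```

Call:
{"name": "apply_moves", "arguments": {"moves": [[[-40,0,0],0,0],[[-40,0,0],0,0],[[-30,0,0],0,0],[[0,0,0],0,0],[[0,0,0],0,0],[[0,0,0],0,0],[[0,0,0],0,0],[[0,0,0],0,0]]}}

```text
clock: 12.3
ee_pos: [416.2, 187.1, 354.9]
ee_rot: [[0.993, -0.116, -0.0], [-0.116, -0.993, -0.0], [-0.0, 0.0, -1.0]]
ft_force: [0.2, 0.1, -0.4]
gripper_width: 0.005
```

```bash
python3 - <<'E'
from h import *
s=arm.state(); print(s['clock'],s['ee_pos'],s['ft_force'])
for n,dk in(('scene',60),('top',45)):
    shot(n,n+'5'); p,P=pts(n+'5'); m=np.all((P>[480,100,200])&(P<[560,240,265]),-1)&(p.max(-1)<dk); Q=P[m]
    if len(Q): print(n,len(Q),Q.mean(0).round(1),Q.max(0).round(1))
    m=np.all((P>[400,-60,60])&(P<[520,60,80]),-1);Q=P[m]
    if len(Q): print('cup',len(Q),(Q.min(0)+Q.max(0))/2)
cv2.imwrite('pics/c5.png',cv2.imread('pics/scene5.png')[100:400,100:500])
E
```

```text
12.3 [416.20105254 187.12067267 354.90705617] [ 0.24426882  0.08616437 -0.35219678]
scene 386 [522.1 176.6 253.6] [536.5 210.2 259.7]
cup 240 [450.28198259  -6.3096344   67.85447632]
top 250 [526.  164.9 253.5] [550.8 212.8 258.3]
cup 110 [452.79072948  -3.58282918  67.60736445]
```

View pics/c5.png

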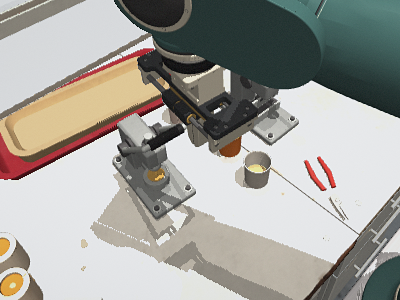

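The handle is fully back: the grip is at (522,177) with top points at 253.6 mm, as before the press. The tab is visibly crimped, the cup is in place, and the robot is clear of everything.

```bash
python3 -c "
from station import arm
print(arm.sign_off())"
```

```text
the job is handed in; nothing more can be done
None
```

I crimped the wick tab and handed the job in at about 12.4 s of the 38 s allowed. I pushed the U-shaped handle down along its arc with closed fingertips and held it at its stop for over a second. I then followed it back up and drew clear.

- **Stop:** over the last millimetre the push force rose from about 13 N to 27 N with almost no travel. The picture at that point showed the arms level and the ram down on the tab.
- **Spring back:** the scene camera put the grip at (522.1, 176.6, 253.6) mm, against (522.2, 176.1, 253.5) mm before. The top camera's second reading was about 8 mm off in y, probably because the gripper hid part of the view. Its height agreed.
- **Cup:** the top camera found it at (453, -4) mm both before and after.
- **Shear:** the arm passed well above it and never touched it, but I did not measure its lever afterwards.
- **Contact:** at hand-in the wrist force was under 0.5 N on every axis, so the robot was touching nothing.

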